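# Clear the kit off the carrom board to its rests

### The job

A carrom game is about to go on, so clear the kit off the board and stand each piece on its own rest on the tiles beside it: the steel canister in the steel saucer, the acrylic coin dispenser in the black rubber coaster, the wooden coin holder on the cork mat and the green striker flat on the green felt pad. Set each down gently (do not let it drop) and upright, well centred so that it lies wholly on its rest and inside any rim. Leave the white coin and the black coin still in play lying where they are.

Things in the scene. Friction and masses are not known exactly. Their poses are not given: they have to be found in the camera images.
- canister: Lidded stainless steel canister, round: body 60 mm across from the underside to 69 mm up, then a tight lid 63 mm across up to 78 mm, and a small lid knob 18 mm across up to 92 mm. About 0.25 kg. The lid does not come off. Origin at the centre of its underside, z up. Starts upright on the board.
- dispenser: Clear acrylic coin dispenser, round: black foot 56 mm across and 10 mm high, clear tube 44 mm across (black coins inside, they stay in) from 10 to 83 mm up, black collar 49 mm across from 83 to 92 mm, then a stem and black plunger button 28 mm across, top at 108 mm. About 0.2 kg. The plunger is locked. Origin at the centre of its underside, z up. Starts upright on the board.
- coin_holder: Round wooden coin holder: a wooden disc 112 mm across and 10 mm high carrying eight white carrom coins and a red one (they stay in; tops up to 26 mm) around an upright round wooden handle post in the middle, 22 mm across from 26 to 74 mm up, with a darker knob 28 mm across on top, to 86 mm. About 0.24 kg. Origin at the centre of its underside, z up. Starts upright on the board.
- striker: Green carrom striker, a disc 41 mm across and 10 mm thick with pale rings on top, about 15 g. Origin at the centre of its underside, z up. Starts flat on the board. The board's playing surface is level, 34 mm above the tiles; its wooden frame stands 21 mm higher, and the left frame (y = 0.01 to 0.07 m) runs between the kit and its rests.
- white_coin: The last ivory-white carrom coin in play, lying on the board: a disc 32 mm across, 8 mm thick, 10 g. Origin at the centre of its underside. It must stay where it lies.
- black_coin: The last black carrom coin in play, lying on the board: a disc 32 mm across, 8 mm thick, 10 g. Origin at the centre of its underside. It must stay where it lies.
- steel_saucer: Rest of the canister: round stainless steel saucer fixed on the tiles left of the board, flat inner floor about 84 mm across and 4 mm above its underside, thin rim 9 mm high and 96 mm across. Origin at the centre of its underside, on the tiles at height 0.
- rubber_coaster: Rest of the dispenser: round black rubber coaster fixed on the tiles, inner floor 82 mm across and 4 mm above its underside, rim 8 mm high and 88 mm across. Origin at the centre of its underside, on the tiles at height 0.
- cork_mat: Rest of the coin holder: flat round cork mat fixed on the tiles, 140 mm across and 5 mm thick, with a thin brown ring inked near its edge. Origin at the centre of its underside, on the tiles at height 0.
- felt_pad: Rest of the striker: flat round green felt pad with a thin gold edge line, fixed on the tiles, 68 mm across and 5 mm thick. Origin at the centre of its underside, on the tiles at height 0.

How it is judged:
At the end, for the whole second after the job is handed in: Canister in steel saucer, dispenser in rubber coaster, coin holder on cork mat, striker on felt pad: each within 12 mm of the centre of its rest, down on its floor (3 mm), upright within 0.06 rad, released and at rest; both coins in play within 8 mm of where they lay (horizontal distance between canister and steel_saucer below 0.012 m and z of canister in the frame of steel_saucer below 0.007 m and angle between each of canister, dispenser, coin_holder, striker's own z axis and vertical below 0.06 rad and linear speed of each of canister, dispenser, coin_holder, striker below 0.02 m/s and horizontal distance between dispenser and rubber_coaster below 0.012 m and z of dispenser in the frame of rubber_coaster below 0.007 m and horizontal distance between coin_holder and cork_mat below 0.012 m and z of coin_holder in the frame of cork_mat below 0.008 m and horizontal distance between striker and felt_pad below 0.012 m and z of striker in the frame of felt_pad below 0.008 m and distance of each of white_coin, black_coin from where it was at the start of the episode below 0.008 m); the robot touches nothing.
It fails at once if the canister, dispenser or coin holder tips over (leans more than 40 degrees) (angle between any of canister, dispenser, coin_holder's own z axis and vertical above 0.7 rad).
It fails at once if a piece of kit is let fall instead of set down (faster than 0.6 m/s while not in the fingers: a drop of about 18 mm) ((linear speed of canister above 0.6 m/s and contact force between the fingers and canister below 0.05 N) or (linear speed of dispenser above 0.6 m/s and contact force between the fingers and dispenser below 0.05 N) or (linear speed of coin_holder above 0.6 m/s and contact force between the fingers and coin_holder below 0.05 N) or (linear speed of striker above 0.6 m/s and contact force between the fingers and striker below 0.05 N)).
It fails at once if the white coin in play is shifted by more than 8 mm (distance of white_coin from where it was at the start of the episode above 0.008 m).
It fails at once if the black coin in play is shifted by more than 8 mm (distance of black_coin from where it was at the start of the episode above 0.008 m).
It also fails if it takes over 125 s, if anything falls off the work surface, if the arm or the gripper's body presses on something with over 40 N, if the wrist force passes 120 N, or if a joint passes its speed limit or range.

### The arm

A 6-joint arm with a two-finger parallel gripper is mounted at the origin on the work surface. World frame = base frame: x ahead of the robot, y to its left, z up, the work surface at z = 0. Lengths are in m, angles in rad, forces in N, time in s.
With the tool pointing down it reaches from about 0.275 to 0.75 m from the base axis. Payload 10.2 kg.
Tool frame: the origin (TCP) lies midway between the tips of the shut fingers; the grasp point (between the pads) lies 19 mm behind it (env.hold_point_z is the distance from the TCP to the grasp point, in m); x points along the fingers, z is the direction in which the jaws open and shut, and the axes are right-handed (so a half turn about x gives the same grasp; the last joint's range is limited). The gripper opens to 85 mm and grips with 20 to 120 N. Pads are 22 mm wide; open, the fingers measure 114 mm over their backs; the gripper's body (76 mm by 85 mm) begins 54 mm behind the grasp point. The pads swing forward as they close: fully open they stand 13 mm farther back than shut.
Start: joints at [1.114, 0.313, 1.498, -0, 1.331, -0.223], TCP at [0.122, 0.511, 0.231] pointing down, gripper open.
Joint ranges: [-2.94, 2.94], [-0.97, 2.17], [0.19, 2.56], [-1.23, 4.37], [0.02, 3.11], [-2.88, 2.88]. Speed limits (rad/s): [2.39, 2.39, 3.01, 3.14, 3.14, 3.14].

### API

Orientations are given as a unit quaternion [x, y, z, w].
In Python, from bench import env, kinematics, monitor, eyes, job gives the robot as it stands. The module is installed in compiled form; this text tells all that it offers. Calls block until the motion is done:
- env.reach(position, orientation): joint-space move of the TCP to a pose.
- env.movel(position, velocity=0.15, frame=None, guard=None): straight line of the TCP; frame=None keeps the orientation; velocity is the mean speed in m/s. With guard (N) it stops when the force on the tool has changed by that much, and returns True; else False.
- env.set_joints(angles): joint-space move.
- env.release() and env.close_gripper(effort=None): open the fingers fully, or close them until they stop; effort is the grip in N (None keeps the last).
- env.hold(seconds).
- kinematics.ik(position, orientation): joint angles nearest the present ones, or None.
- monitor.sense(): the state.
- eyes.grab_frame(name): name is "scene" or "top"; returns a dict with "frame" (400x640x3 uint8, red, green, blue), "mtx" (3x3 intrinsics, pixels), "view" (4x4, takes a point from world to camera coordinates). Camera axes: x right, y down, z forward; pixel columns grow to the right and rows downward; lengths in m; the calibration is good to about 2 mm. A picture is of the moment at which its call begins. There is no depth.
A pose or a line that the arm cannot do raises env.MotionError and nothing moves.
- job.hand_in(): hands the job in, once; it reports no verdict.
The state is a dict: "clock": time; "joints": joint angles; "qvel": joint speeds; "joint_efforts": joint torques, N m; "position": TCP position; "ee_rot": TCP orientation; "contact_force": force on the tool from outside, world axes, zero at the start; "ft_torque": the same for the moment, N m; "finger_gap": opening from 0.0 (shut) to 1.0 (fully open).
Only numpy, scipy, OpenCV 4.12 (cv2) and the standard library are available. Lean on these libraries where they do the work, as an engineer would, in place of code of your own. Each camera call takes 0.05 s, during which the arm holds its last target. There are 200 camera calls.

## Working session

There is one attempt and no reset: what is moved stays moved. The work goes in short steps, each a Python script; the robot and the scene stay as the last script left them, time stands still between calls to the robot, and variables do not carry over. Pictures are saved under pics/ and viewed, about 12 in all and at most 16, crops included, and the job is handed in when it is done.

```bash
mkdir -p pics
python3 - <<'E'
from bench import env, kinematics, monitor, eyes, job
import cv2, numpy as np
for n in ("scene","top"):
    f=eyes.grab_frame(n); cv2.imwrite(f"pics/{n}0.png",f["frame"][:,:,::-1]); np.savez(f"{n}0.npz",**f)
    print(n,f["mtx"].tolist(),np.round(f["view"],4).tolist())
s=monitor.sense(); print(s, env.hold_point_z)
E
```

```text
scene [[456.9186321877643, 0.0, 321.8508626985268], [0.0, 456.9186321877643, 200.69811568303365], [0.0, 0.0, 1.0]] [[0.6022, 0.7983, -0.0116, -0.3125], [0.512, -0.3973, -0.7615, -0.2391], [-0.6126, 0.4526, -0.648, 1.402], [0.0, 0.0, 0.0, 1.0]]
top [[462.52582658692995, 0.0, 328.8827979605511], [0.0, 462.52582658692995, 193.86329356306578], [0.0, 0.0, 1.0]] [[-0.0063, -1.0, 0.0049, -0.0082], [-0.9796, 0.0051, -0.2006, 0.5343], [0.2006, -0.006, -0.9797, 1.2606], [0.0, 0.0, 0.0, 1.0]]
{'clock': 0.1, 'joints': array([ 1.11358298e+00,  3.13375099e-01,  1.49838139e+00,  1.10700453e-05,
        1.33100115e+00, -2.23382179e-01]), 'qvel': array([-0.00058496, -0.00069073, -0.00147538,  0.0002738 ,  0.00170184,
       -0.00286263]), 'joint_efforts': array([ 4.00830206e-03, -4.12895823e+01, -2.60141587e+01, -7.17926105e-05,
        2.94971091e-03, -6.91971127e-05]), 'position': array([0.12153808, 0.51049381, 0.23079436]), 'ee_rot': array([-0.43843498,  0.55528516,  0.43808716,  0.55453837]), 'contact_force': array([-0.41015314,  0.36109064, -0.45143501]), 'ft_torque': array([0.0083939 , 0.03317784, 0.0301743 ]), 'finger_gap': 0.9980957360454965} 0.0187
```

View pics/top0.png

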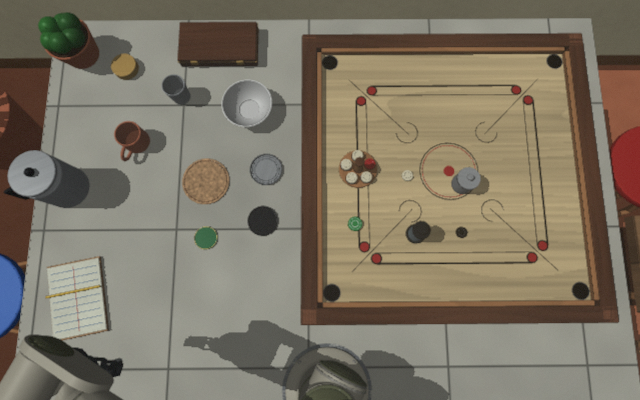

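View pics/scene0.png

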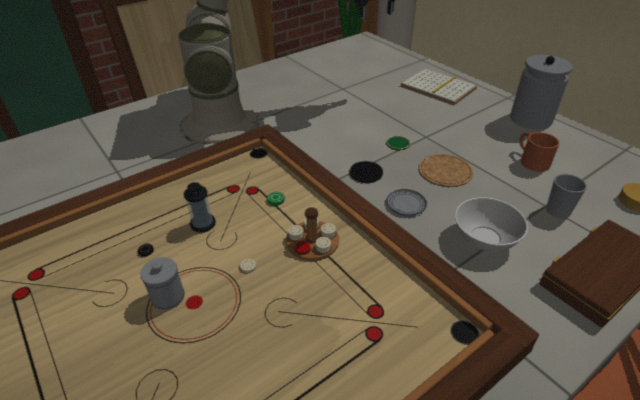

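The top view shows the canister (467,181), dispenser (418,232), holder (358,169), striker (355,224), white coin (407,175), black coin (461,232), saucer (266,169), coaster (263,221), cork (206,181) and felt (206,238). Next I'll zoom in on the tall pieces and segment the flat ones.

```bash
cat > h.py <<'E'
import cv2, numpy as np
def ray(f,u,v,z):
    K,V=f["mtx"],f["view"]; R,t=V[:3,:3],V[:3,3]
    d=R.T@np.linalg.solve(K,[u,v,1.]); c=-R.T@t
    return (c+d*(z-c[2])/d[2])[:2]
def proj(f,p):
    q=f["view"][:3,:3]@np.asarray(p)+f["view"][:3,3]; q=f["mtx"]@q; return q[:2]/q[2]
def blob(f,mask,u,v,z,r=45):
    """largest component of mask within r px of (u,v): ray of its hull-ellipse centre"""
    m=np.zeros(mask.shape,np.uint8); cv2.circle(m,(int(u),int(v)),r,255,-1); m=cv2.bitwise_and(m,mask.astype(np.uint8)*255)
    m=cv2.morphologyEx(m,cv2.MORPH_OPEN,np.ones((2,2),np.uint8))
    c=max(cv2.findContours(m,cv2.RETR_EXTERNAL,cv2.CHAIN_APPROX_NONE)[0],key=cv2.contourArea)
    h=cv2.convexHull(c); w=np.array([ray(f,*p[0],z) for p in h]).astype(np.float32)
    (x,y),R=cv2.minEnclosingCircle(w)
    return np.round(ray(f,*[a/b for M in [cv2.moments(h)] for a,b in((M['m10'],M['m00']),(M['m01'],M['m00']))],z),4),round(2*R,3)
E
cat > m.py <<'E'
from h import *
T=dict(np.load("top0.npz"));S=dict(np.load("scene0.npz"))
for n,f,pts in(("top",T,dict(saucer=(266,169,.009),coaster=(263,221,.008),cork=(206,181,.005),felt=(206,238,.005),striker=(355,224,.044),white=(407,175,.042),black=(461,232,.042))),
 ("scene",S,dict(saucer=(406,203,.009),coaster=(366,172,.008),cork=(446,170,.005),felt=(398,143,.005),striker=(276,199,.044),white=(248,266,.042),black=(145,250,.042)))):
    hsv=cv2.cvtColor(f["frame"],cv2.COLOR_RGB2HSV).astype(int);H,Sa,V=hsv[...,0],hsv[...,1],hsv[...,2]
    g=(H>40)&(H<95)&(Sa>90)
    M=dict(saucer=(H>95)&(H<135)&(Sa>18),coaster=V<60,cork=(H>4)&(H<25)&(Sa>70),felt=g,striker=g,white=(Sa<70)&(V>130),black=V<60)
    for k,p in pts.items():
        try: print(n,k,*blob(f,M[k],*p[:2],p[2],r=12 if k in("white","black") else 32))
        except Exception as e: print(n,k,e,hsv[p[1],p[0]])
a=cv2.resize(T["frame"][140:255,325:495],None,fx=4.5,fy=4.5,interpolation=cv2.INTER_CUBIC)
cv2.imwrite("pics/t1.png",a[:,:,::-1])
a=cv2.resize(S["frame"][175:315,130:345],None,fx=3.7,fy=3.7,interpolation=cv2.INTER_CUBIC)
cv2.imwrite("pics/s1.png",a[:,:,::-1])
E
python3 m.py
```

```text
top saucer max() iterable argument is empty [ 90   6 124]
top coaster [0.4621 0.1788] 0.087
top cork [0.5823 0.3512] 0.139
top felt [0.4146 0.3433] 0.058
top striker [ 0.4367 -0.0948] 0.026
top white [ 0.5885 -0.2397] 0.035
top black [ 0.4214 -0.3875] 0.029
scene saucer max() iterable argument is empty [ 90   7 104]
scene coaster [0.4757 0.1783] 0.096
scene cork [0.5949 0.3508] 0.144
scene felt [0.4241 0.3442] 0.064
scene striker [ 0.4595 -0.0857] 0.049
scene white [ 0.5936 -0.2374] 0.03
scene black [ 0.4317 -0.3849] 0.036
```

View pics/t1.png

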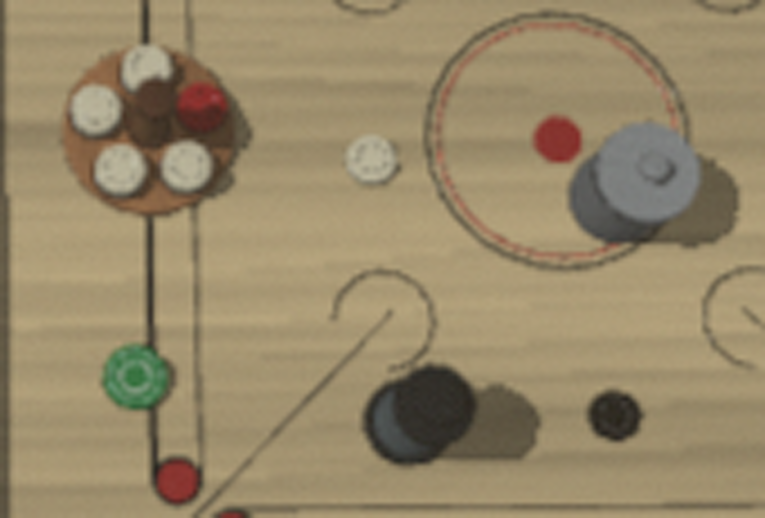

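View pics/s1.png

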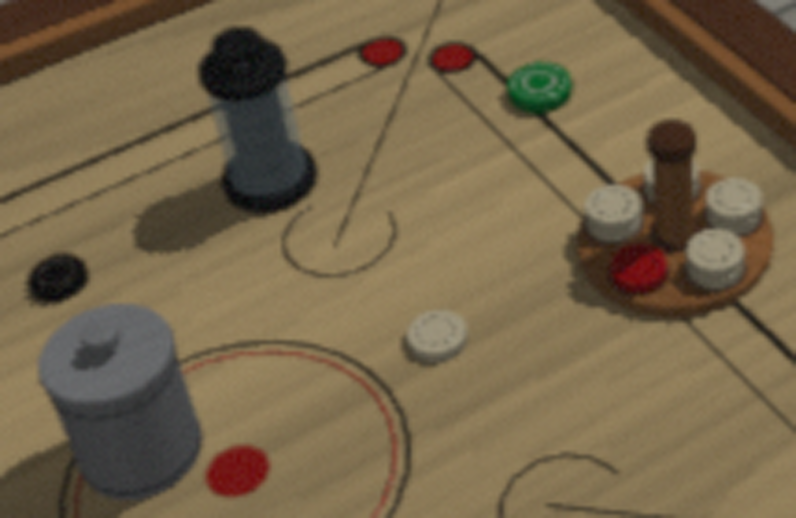

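Both crops are clear: four kit pieces and two coins, nothing touching. The two views disagree by about 10 mm in x, so I'll resolve that with the gripper as a reference, placed low near the rests.

```bash
cat > m2.py <<'E'
from h import *
T=dict(np.load("top0.npz"));S=dict(np.load("scene0.npz"))
t=lambda a,b:((a+.5)/4.5-.5+325,(b+.5)/4.5-.5+140); s=lambda a,b:((a+.5)/3.7-.5+130,(b+.5)/3.7-.5+175)
for k,z,a,b in [("can lid",.112,(648,173),(107,355)),("disp collar",.126,(434,406),(243,68)),("disp foot",.040,(408,424),(268,177)),("holder disc",.044,(152,130),(676,240)),("holder knob",.12,(157,97),(671,137)),
 ("striker",.044,(137,376),(540,84)),("white",.042,(371,160),(437,333)),("black",.042,(615,415),(58,276))]:
    p,q=ray(T,*t(*a),z),ray(S,*s(*b),z); print(k,p.round(4),q.round(4),(q-p).round(4))
for f in(T,S): print((-f["view"][:3,:3].T@f["view"][:3,3]).round(3), np.linalg.norm(f["view"][:3,:3]@f["view"][:3,:3].T-np.eye(3)))
E
python3 m2.py
python3 - <<'E'
from bench import env, kinematics, monitor, eyes, job
from h import *
from scipy.spatial.transform import Rotation as R
q=monitor.sense()["ee_rot"]; print(R.from_quat(q).as_matrix().round(3))
# tool x down, z(jaw) along world y
M=np.array([[0,1,0],[0,0,1],[-1,0,0]]).T; M=np.column_stack(([0,0,-1],np.cross([0,1,0],[0,0,-1]),[0,1,0])); Q=R.from_matrix(M).as_quat()
print(np.linalg.det(M),Q)
env.reach([0.52,0.265,0.15],Q); env.close_gripper(20); env.movel([0.52,0.265,0.03])
s=monitor.sense(); print(s["clock"],s["position"],s["joints"].round(2))
out=[]
for n in("top","scene"):
    f=eyes.grab_frame(n); u,v=proj(f,s["position"]); print(n,u,v); im=f["frame"].copy()
    x0,y0=int(u)-45,int(v)-45; c=cv2.resize(im[y0:y0+90,x0:x0+90],None,fx=4.4,fy=4.4,interpolation=cv2.INTER_CUBIC)
    cc=((u-x0+.5)*4.4-.5,(v-y0+.5)*4.4-.5); cv2.drawMarker(c,(int(cc[0]),int(cc[1])),(255,0,255),0,14,1); out.append(c)
cv2.imwrite("pics/tcp.png",np.hstack(out)[:,:,::-1])
E
```

```text
can lid [ 0.5646 -0.3938] [ 0.5673 -0.3945] [ 0.0028 -0.0007]
disp collar [ 0.4212 -0.254 ] [ 0.4253 -0.2551] [ 0.0042 -0.0012]
disp foot [ 0.4205 -0.2548] [ 0.4217 -0.2552] [ 0.0011 -0.0004]
holder disc [ 0.6109 -0.0973] [ 0.6152 -0.0968] [0.0043 0.0005]
holder knob [ 0.6117 -0.0953] [ 0.6131 -0.0962] [ 0.0014 -0.001 ]
striker [ 0.4513 -0.0848] [ 0.4524 -0.0834] [0.0011 0.0014]
white [ 0.5908 -0.2381] [ 0.5918 -0.2381] [ 0.001 -0.   ]
black [ 0.4252 -0.3848] [ 0.4262 -0.3843] [0.0009 0.0005]
[ 0.27  -0.003  1.342] 7.540719201866091e-16
[ 1.169 -0.48   0.723] 3.543851490127764e-16
[[-0.001 -0.973  0.232]
 [-0.001  0.232  0.973]
 [-1.     0.    -0.001]]
1.0 [ 0.5 -0.5 -0.5 -0.5]
3.55 [0.52055391 0.26519493 0.03092109] [ 0.27  0.66  1.52  0.    0.95 -1.3 ]
top 232.95636765716102 200.62596422004225
scene 403.8453192002092 161.511621253093
```

View pics/tcp.png

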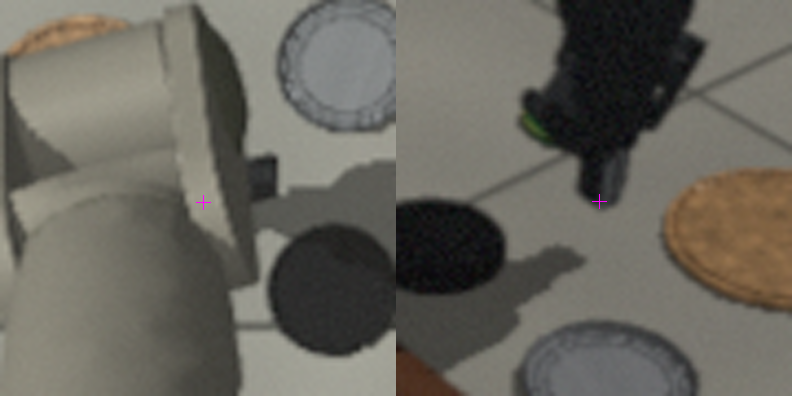

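The TCP projects onto the fingertip in the scene view (600,201 in the right half), so the calibration is sound. The picks on the kit agree within 1–4 mm. The rest masks were biased, so I'll pick those from a zoomed pair.

Run:
```python
from h import *
T=dict(np.load("top0.npz"));S=dict(np.load("scene0.npz"))
a=cv2.resize(T["frame"][145:255,175:290],None,fx=3.4,fy=5,interpolation=cv2.INTER_CUBIC)
b=cv2.resize(S["frame"][125:225,340:480],None,fx=2.8,fy=5.5,interpolation=cv2.INTER_CUBIC)
cv2.imwrite("pics/rests.png",np.hstack([a[:550],b])[:,:,::-1])
```

```text
(no output)
```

View pics/rests.png

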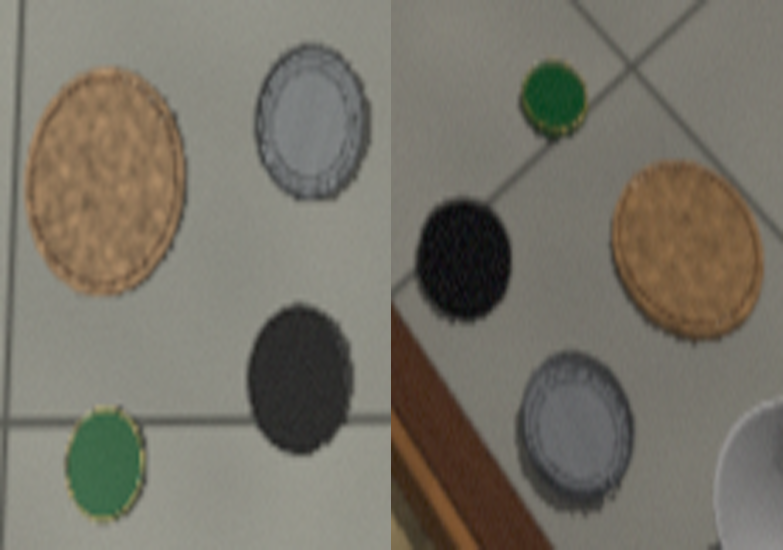

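Run:
```python
from h import *
T=dict(np.load("top0.npz"));S=dict(np.load("scene0.npz"))
for k,z,a,b in [("cork",.005,(106,181.5),(297,247)),("saucer",.009,(311,121.5),(184.5,426)),("coaster",.008,(300.5,379),(73,257)),("felt",.005,(105.5,463),(163,96))]:
    p=ray(T,(a[0]+.5)/3.4-.5+175,(a[1]+.5)/5-.5+145,z);q=ray(S,(b[0]+.5)/2.8-.5+340,(b[1]+.5)/5.5-.5+125,z)
    print(k,p.round(4),q.round(4),(q-p).round(4))
```

```text
cork [0.5854 0.3529] [0.5893 0.3539] [0.0038 0.001 ]
saucer [0.6202 0.1746] [0.6215 0.1739] [ 0.0013 -0.0007]
coaster [0.4659 0.1805] [0.4695 0.1807] [0.0036 0.0003]
felt [0.4183 0.3455] [0.418  0.3472] [-0.0003  0.0017]
```

Rests and kit are located to about 2 mm. Starting with the holder, then the striker.

```bash
cat > pp.py <<'E'
from bench import env, monitor, eyes
from h import *
Q=[.5,-.5,-.5,-.5]; CARRY=.23
def up(z=CARRY):
    p=monitor.sense()["position"]; env.movel([p[0],p[1],z],.15)
def pick(xy,z,effort):
    up(); env.release(); env.reach([*xy,CARRY],Q); env.movel([*xy,z+.03],.15); env.movel([*xy,z],.05)
    env.close_gripper(effort); env.hold(.2); a=monitor.sense()
    env.movel([*xy,z+.02],.05); b=monitor.sense()
    print("gap",round(a["finger_gap"],3),round(b["finger_gap"],3),"dF",(b["contact_force"]-a["contact_force"]).round(2),a["position"].round(4))
    up()
def place(xy,z,v=.25):
    env.movel([*xy,CARRY],v); env.movel([*xy,z+.02],.12); env.movel([*xy,z+.004],.04)
    hit=env.movel([*xy,z-.0015],.01,guard=3.); env.hold(.2)
    s=monitor.sense(); print("hit",hit,s["position"].round(4)); env.release(); env.hold(.2); up()
def look(tag):
    for n in("top","scene"):
        f=eyes.grab_frame(n); np.savez(f"{n}_{tag}.npz",**f); cv2.imwrite(f"pics/{n}_{tag}.png",f["frame"][:,:,::-1])
    print(monitor.sense()["clock"])
E
python3 - <<'E'
from pp import *
pick((.612,-.0965),.034+.036,40); place((.587,.353),.005+.036)
pick((.452,-.084),.0345,30); look("a")
E
```

```text
gap 0.275 0.271 dF [-0.44 -2.35 -3.94] [ 0.612  -0.0964  0.0701]
hit True [0.5871 0.3532 0.041 ]
gap 0.46 0.46 dF [ 1.31 -1.93 -6.57] [ 0.4521 -0.0841  0.0349]
25.2667
```

View pics/scene_a.png

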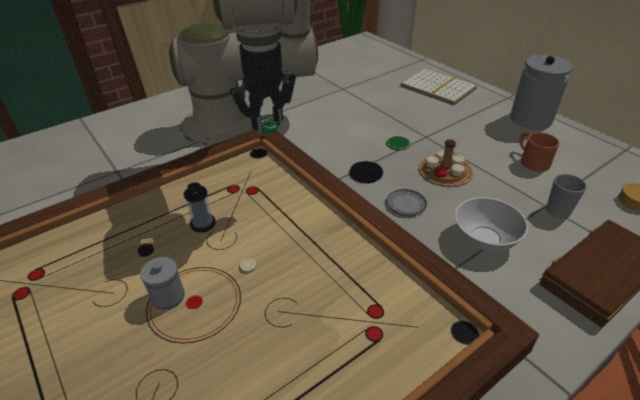

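The holder stands on the cork (446,165) and the striker is held at (268,126). I'll continue with the striker, dispenser and canister.

Run:
```python
from pp import *
place((.418,.346),.0062)
pick((.423,-.2545),.034+.066-.023,40); place((.4675,.1806),.004+.066-.023)
print(monitor.sense()["clock"])
pick((.566,-.394),.034+.055-.025,45); place((.621,.174),.004+.055-.025)
env.reach([.35,.25,.3],Q); look("b")
s=cv2.imread("pics/scene_b.png"); t=cv2.imread("pics/top_b.png")
a=cv2.resize(s[100:225,330:480],None,fx=2.6,fy=4.4,interpolation=2);b=cv2.resize(t[140:265,170:300],None,fx=3,fy=4.4,interpolation=2)
cv2.imwrite("pics/b.png",np.hstack([b,a]))
```

```text
hit True [0.418 0.346 0.006]
gap 0.524 0.523 dF [ 1.02 -1.77 -7.59] [ 0.4231 -0.2546  0.0773]
hit True [0.4676 0.1807 0.0473]
45.7917
gap 0.713 0.712 dF [ 1.96  0.36 -7.1 ] [ 0.5663 -0.3943  0.0647]
hit True [0.6211 0.1741 0.0347]
60.8583
```

View pics/b.png

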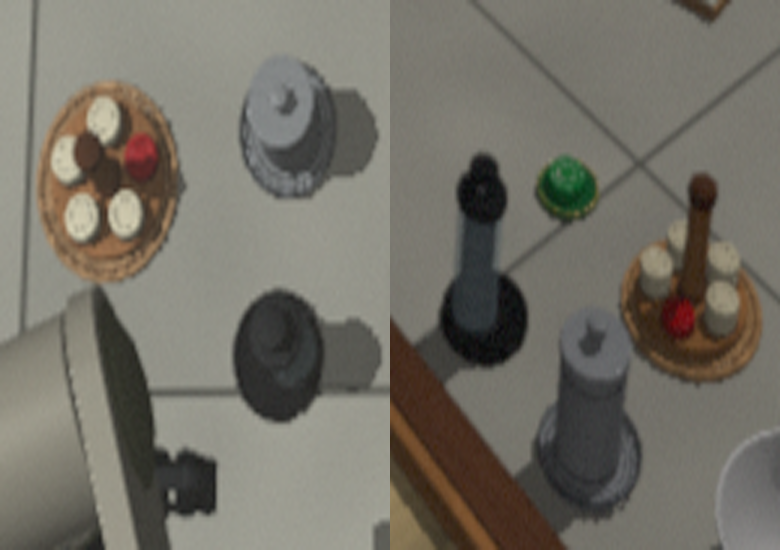

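View pics/top_b.png

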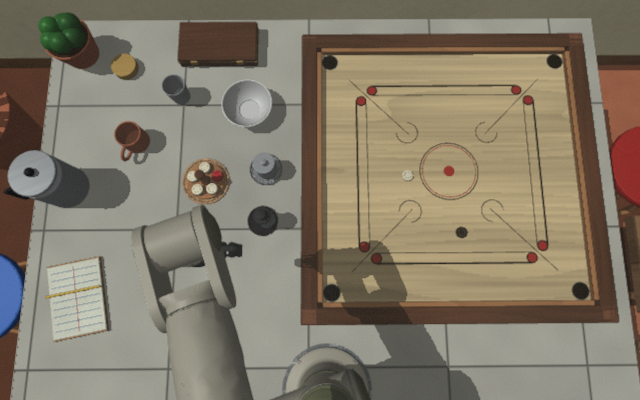

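All four are on their rests and both coins look unmoved. A numeric check with the arm out of the way will confirm it.

Run:
```python
from pp import *
env.reach([.38,-.12,.3],Q); env.hold(.3); look("c")
T=dict(np.load("top_c.npz"));S=dict(np.load("scene_c.npz"));T0=dict(np.load("top0.npz"))
t=lambda a,b,z:ray(T,(a+.5)/3-.5+170,(b+.5)/4.4-.5+140,z).round(4); s=lambda a,b,z:ray(S,(a-390+.5)/2.6-.5+330,(b+.5)/4.4-.5+100,z).round(4)
print("can lid",t(281,102,.082),s(595,347,.082),"disp collar",t(277,334,.096),s(482,194,.096),"holder knob",t(88,152,.091),s(703,188,.091),"striker",s(567,178,.015))
for (u,v) in((407,175),(461,232)): print(cv2.absdiff(T["frame"],T0["frame"])[v-8:v+9,u-8:u+9].mean())
a=cv2.resize(T["frame"][140:265,170:300],None,fx=4.4,fy=4.4,interpolation=2); cv2.imwrite("pics/c.png",a[:,:,::-1])
```

```text
62.6417
can lid [0.6189 0.1731] [0.6226 0.1714] disp collar [0.4664 0.1714] [0.4687 0.1734] holder knob [0.5845 0.3499] [0.589  0.3494] striker [0.4209 0.3426]
4.713956170703575
13.107266435986158
```

View pics/c.png

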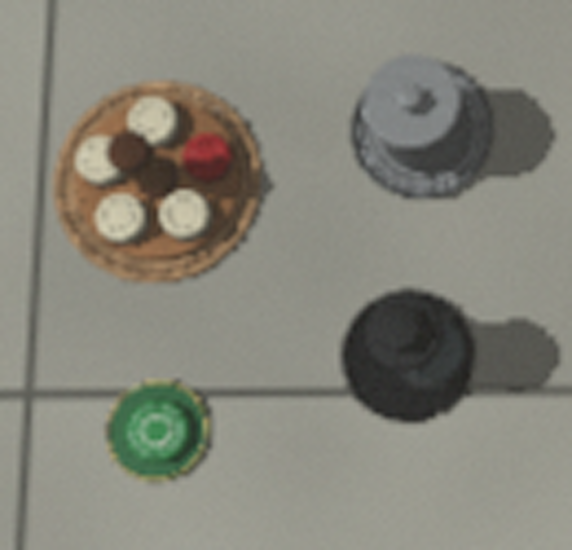

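The dispenser estimate is 7–9 mm off centre in y, and the black coin patch changed (possibly the arm's shadow). I'll look at both with the contrast raised.

Run:
```python
from h import *
T=dict(np.load("top_c.npz"));S=dict(np.load("scene_c.npz"));B=np.load("top_b.npz")["frame"];T0=np.load("top0.npz")["frame"]
u,v=461,232
for n,fr in(("0",T0),("b",B)):
    for k,(u,v),m in(("black",(461,232),lambda g:g<60),("white",(407,175),lambda g:g>165)):
        g=cv2.cvtColor(fr,cv2.COLOR_RGB2GRAY)[v-9:v+10,u-9:u+10]; yy,xx=np.nonzero(m(g)); print(n,k,len(xx),xx.mean().round(2),yy.mean().round(2))
def crop(f,c,h):
    x,y=[int(round(i)) for i in proj(f,c)]; a=f["frame"][y-h:y+h,x-h:x+h].astype(float)
    print(x-h,y-h); a=np.clip(255*(a/150)**.5,0,255).astype(np.uint8); return cv2.resize(a,(396,396),interpolation=cv2.INTER_CUBIC)
cv2.imwrite("pics/d.png",np.hstack([crop(T,[.4675,.1806,.03],33),crop(S,[.4675,.1806,.05],33)])[:,:,::-1])
```

```text
0 black 85 9.13 9.13
0 white 53 8.75 8.7
b black 80 9.18 9.09
b white 74 8.72 8.61
229 186
333 125
```

View pics/d.png

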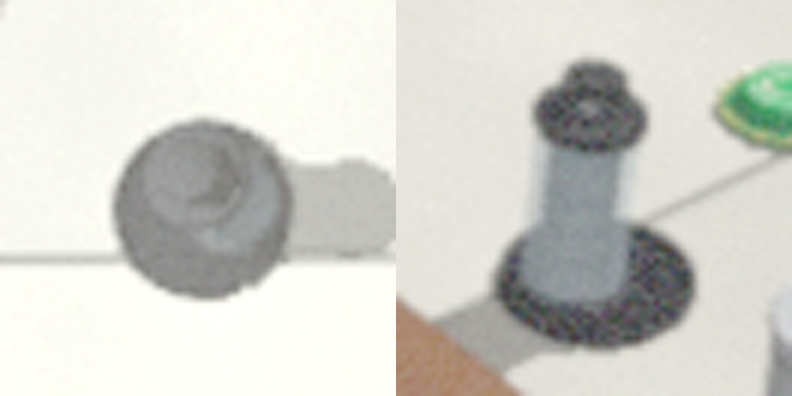

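Run:
```python
from h import *
T=dict(np.load("top_c.npz"));S=dict(np.load("scene_c.npz"))
t=lambda a,b,z:ray(T,(a+.5)/6-.5+229,(b+.5)/6-.5+186,z).round(4); s=lambda a,b,z:ray(S,(a-396+.5)/6-.5+333,(b+.5)/6-.5+125,z).round(4)
print("collar",t(194,181,.096),s(590,112,.096)); print("coaster",t(202,209,.008),s(595,284,.008)); print("tube bottom", s(575,280,.014),t(225,222,.014))
for f,o in((T,(229,186)),(S,(333,125))):
  for z in(.096,.014): print((6*(proj(f,[.4675,.1806,z])-o+.5)).round(0))
```

```text
collar [0.4658 0.1744] [0.4669 0.1744]
coaster [0.4659 0.1827] [0.4715 0.179 ]
tube bottom [0.4699 0.1686] [0.4586 0.1707]
[181. 178.]
[205. 204.]
[207. 108.]
[197. 268.]
```

The coins are unmoved. The dispenser collar is at y≈0.174 and the tube foot at ≈0.170, so it sits 6–10 mm off. I'll regrip it, recentre it, and look before and after release.

```bash
cat >> pp.py <<'E'
def dcrop(f,c,h=33):
    x,y=[int(round(i)) for i in proj(f,c)]; a=f["frame"][y-h:y+h,x-h:x+h].astype(float)
    a=np.clip(255*(a/150)**.5,0,255).astype(np.uint8); return cv2.resize(a,(396,396),interpolation=cv2.INTER_CUBIC)
E
python3 - <<'E'
from pp import *
z=.0473; C=[.4675,.1806,.05]
env.release(); env.reach([.467,.173,CARRY],Q); env.movel([.467,.173,z+.03],.15); env.movel([.467,.173,z],.04)
env.close_gripper(40); env.hold(.2); print(monitor.sense()["finger_gap"])
env.movel([.467,.173,z+.01],.04); env.movel([.468,.181,z+.01],.04); env.movel([.468,.181,z+.003],.03)
A=dcrop(eyes.grab_frame("scene"),C)
print(env.movel([.468,.181,z-.004],.01,guard=3.),monitor.sense()["position"].round(4))
env.hold(.2); env.release(); env.hold(.3)
B=dcrop(eyes.grab_frame("scene"),C); up(); env.reach([.38,-.12,.3],Q); look("e")
C2=[dcrop(dict(np.load(f"{n}_e.npz")),[.4675,.1806,h]) for n,h in(("top",.03),("scene",.05))]
im=np.vstack([np.hstack([A,B]),np.hstack(C2)]); cv2.imwrite("pics/e.png",cv2.resize(im,(600,600))[:,:,::-1])
E
```

```text
0.5287893314221436
True [0.4682 0.1808 0.0464]
72.175
```

View pics/e.png

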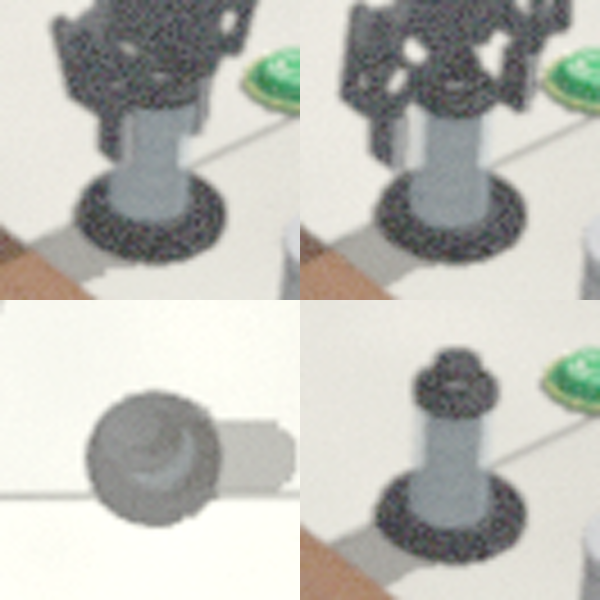

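The dispenser now stands centred in its coaster (foot at about (449,515) in the bottom-right view) and did not shift on release. One last numeric check, then I'll hand in.

Run:
```python
from pp import *
from bench import job
for n,h,pts in(("scene",.05,[(456-300,389-300,.096),(450-300,514-300,.014)]),("top",.03,[(146,449-300,.096)])):
    f=dict(np.load(f"{n}_e.npz")); x,y=[int(round(i))-33 for i in proj(f,[.4675,.1806,h])]
    for a,b,z in pts: print(n,z,ray(f,(a+.5)*.22-.5+x,(b+.5)*.22-.5+y,z).round(4))
job.hand_in()
```

```text
scene 0.096 [0.4731 0.1755]
scene 0.014 [0.4764 0.1738]
top 0.096 [0.4586 0.1747]
the job is handed in; nothing more can be done
```

All four pieces are on their rests and the job is handed in, at about 72 s of the 125 s allowed. The hand-in gives no verdict. The dispenser is the least certain of the four.

- **Holder, striker and canister:** each was gripped, carried over the frame and set down until light contact was felt. They measured about 2–5 mm off the centres of their rests.
- **Dispenser:** the first placing was 6–10 mm off in y, so I regripped it and recentred it. The pictures then showed it upright and visibly centred, and it did not shift when released.
- **Dispenser check that disagreed:** the last hand-picked readings were rough. They put it about 5–7 mm off in y. In x the two cameras differed by about 15 mm, from 9 mm one way to 9 mm the other, so I can't confirm its centring beyond the limit from those numbers alone. The check and the hand-in ran in one script, so I saw these readings only after handing in.
- **Coins:** neither had moved (under 0.1 pixel) when last measured in a shadow-free picture, after the four placings and before the regrip. The regrip took place at the coaster, away from the coins, but I did not measure them again.

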